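# Clip the strain sensor on and hold the proof load

## Robot

A 7-joint arm with a two-finger parallel gripper is mounted at the origin on a cart in front of the work surface, level with it; the furniture and walls round the work are solid. World frame = base frame: x ahead of the robot, y to its left, z up, the work surface at z = 0. Lengths are in m, angles in rad, forces in N, time in s.
With the tool pointing down it reaches from about 0.425 to 0.925 m from the base axis. Payload 6.8 kg.
Tool frame: the origin (TCP) lies on the centre line of the jaws, within the pads' length; the fingertips stand 8 mm ahead of it and the grasp point (between the pads) lies 11 mm behind it (bot.tips_ahead is the distance from the TCP to the fingertips, in m); z points along the fingers, y is the line along which they close (so a half turn about z gives the same grasp; the last joint's range is limited). The gripper opens to 85 mm and grips with 20 to 120 N. Pads are 22 mm wide; open, the fingers measure 114 mm over their backs; the gripper's body (76 mm by 85 mm) begins 54 mm behind the grasp point. The pads swing forward as they close: fully open they stand 13 mm farther back than shut.
Start: joints at [1.039, 0.477, 0.022, 1.555, -0.011, 1.109, -0.083], TCP at [0.278, -0.615, 0.239] pointing down, gripper open.
Joint ranges: [-2.96, 2.96], [-0.34, 2.1], [-1.41, 1.46], [0.24, 2.44], [-1.37, 4.51], [0.17, 1.92], [-2.96, 2.96]. Speed limits (rad/s): [2.39, 2.39, 3.14, 3.14, 3.14, 3.14, 3.14].

## Interface

Orientations are given as a unit quaternion [w, x, y, z].
In Python, from station import bot gives the robot as it stands.
- The arm moves only by the tool send_rows, never from a script. Its argument "deltas" is text: rows parted by semicolons, each of 4 numbers parted by spaces: the shift along the tool's x, y, z in m, then the turn about the tool's z in degrees. In form: x y z spin; .... A call has 1 to 5 rows; each row is the pose to reach, as a shift and turn from the pose commanded when the call began, along the tool's axes at that moment; what a row does not reach only later rows make up. A row lasts 1/10 s, in which the tool goes at most 50 mm and 8.59 degrees, less where a joint would pass 70% of its speed; a pose out of reach is approached as far as the arm can. A call with a gripper value outside its range is refused whole. "claw" is the opening, from 0 (shut) to 1 (fully open), set as the call begins (left out, the last holds). The fingers move at their own pace and stop on an object; "force" is the grip in N (left out, the last holds). Time passes only in rows, so rows that repeat a pose let the fingers close. It gives the time, the measured TCP pose, the force, the opening and the grip force at its end, in the units of the state.
- bot.get_obs(): the state, without advancing time (a new reading comes with each control period).
- bot.read_camera(name): name is "side" or "top" or "wrist"; returns a dict with "img" (384x512x3 uint8, red, green, blue), "depth" (384x512 float32, m along the optical axis (not along the pixel's ray), 0 where there is no reading), "fx", "fy", "cx", "cy" (pixels), "camera_from_world" (4x4, takes a point from world to camera coordinates). Camera axes: x right, y up, looking along -z (the intrinsics and any distortion apply to the point x, -y, -z); pixel columns grow to the right and rows downward; lengths in m; the calibration is good to about 2 mm. A picture is of the moment at which its call begins.
- bot.hand_in(): hands the job in; it is judged then, once.
Trained networks look in a picture, given as the dict that the camera call returned (one of the last four; its "shot" number tells which), for a name from the list of things; names that differ only in an ending like _2 or _b are one class to them, and where a whole thing is asked for, a point or a joint stands for the part that bears it (a point fixed in the world has none). Each returns a list of dicts, best first, with "confidence" (0 to 1); they miss things now and then, are a little off and sometimes report something else, mostly with a low value. They report only what shows in the picture. A call takes as long as a camera call. They do not tell look-alikes from the thing itself.
- bot.masks_of(picture, query): "mask" (384x512 bool, what is visible of it).
- bot.landmark_of(picture, query): "xyz" ([x, y, z] in m, in world coordinates, good to about 4 mm: a listed point, or the origin of a listed thing).
The state is a dict: "t": time; "q": joint angles; "joint_vel": joint speeds; "joint_torque": joint torques, N m; "eef_pos": TCP position; "tool_rot": TCP orientation; "contact_force": force on the tool from outside, world axes, zero at the start; "torque": the same for the moment, N m; "gripper_width": opening from 0.0 (shut) to 1.0 (fully open); "grasp_force": force on a finger pad.
Only numpy, scipy, OpenCV 4.12 (cv2) and the standard library are available. Lean on these libraries where they do the work, as an engineer would, in place of code of your own. Each camera call takes 0.05 s, during which the arm holds its last target. There are 200 camera calls.

## Task

Proof-load the test strip in the small loading rig. First, with the pull slide still fully home, squeeze the sprung strain-sensor clip off its zero block and let it close over the top edge of the strip, seated fully down and between the two scribed lines. Then draw the slide's upright post out against its spring until the pointer on the slide stands level with the index rider's tip, without pulling well past it, and finish while still holding it there so that the reading can be taken; do not drop the sensor or disturb the other things on the bench.

Things in the scene. Friction and masses are not known exactly. Their poses are not given: they have to be found in the camera images.
- rig: Grey loading rig bolted down, base plate 360 x 110 mm. Origin: bench level under the load axis; x along that axis, z up. Along x (mm): anchor block 112 to 146 (78 high), bare strip 46 to 112, clevis 22 to 46 (75 high), spring barrel -60 to 10 (supports 80 high), then the pull slide, which moves towards -x. A white scale bar stands along its -y side (facing the robot), 44 high.
- strip: Flat steel test strip fixed in the rig, standing on edge: 5 mm thick (its y), 24 mm high, 66 mm of bare length along its x. Origin: middle of the top edge (72 mm above the bench), halfway between the two scribed lines, which are 44 mm apart; x along the strip, z up.
- sensor_clip: Clip-on strain sensor, 0.08 kg: grey housing 34 x 17 x 20 mm between two sprung steel arms. Origin: middle of the throat, which rests on the clipped edge; x along the edge, y across (squeeze direction), z up. Housing top 22 mm above the origin; jaws 22 mm long along x reach 18 mm below it. Starts upright on the zero block's fin; closed on a 5 mm edge.
- thumb_bars (a point): midpoint between the two rubber thumb bars on top of the clip, 36 mm above its origin: squeezed together along the clip's y they open the jaws. Bars 26 mm long along x, 8 mm thick; 40 mm across the outsides on a 5 mm edge, 25 mm squeezed to the stop (jaws then about 17 mm apart). Squeezing takes about 4 N at first, 12 N at the stop.
- clip_arm_a (a joint): angle of one clip arm: 0 when closed on a 5 mm edge, 0.30 rad squeezed fully open, about -0.1 when closed on nothing; sprung shut
- clip_arm_b (a joint): the same for the other arm, which is geared to the first
- zero_block: Grey block, 94 x 62 mm, with an upright steel fin 5 mm thick and 70 mm long (along its x), fin top 44 mm above the bench; fixed. Origin under its middle at bench level.
- loader: Pull slide of the rig: aluminium block 24 x 26 mm, 70 mm high, on a rod that comes out of the spring barrel, with an upright black turned post on top (waist 19 mm across, rim 24 mm, from 70 to 121 mm above the bench). Origin under the post at bench level, at x = -115 mm of the rig when home; travels 60 mm towards the rig's -x. A spring draws it back: 3.4 N at home and 0.17 N more per mm.
- post_grip (a point): middle of the post's waist, 97 mm above the bench, where it is gripped
- pointer_tip (a point): point of the dark cone on the side of the slide block, 50 mm above the bench; moves with the slide; axes like the rig's
- index_tip (a point): point of the dark cone on the small aluminium index rider (black thumbscrew) clamped on the scale bar, 50 mm above the bench; fixed 26 to 50 mm out from the pointer's home; axes like the rig's. The pointer is at the index when both tips have the same position along the rig's x; the tips then pass 1.5 mm apart in y.
- phone: flat black handset with keys, 118 x 48 x 13 mm, a bystander
- scoop: small metal scoop, 147 mm long, a bystander
- weight_box: closed wooden box of weights, 71 x 150 x 52 mm, a bystander
- tin_on_scale: round lidded aluminium tin, 62 mm across, 38 mm high, on the platter of the pan scale, a bystander
- tin_lidded: round lidded aluminium tin, 62 mm across, 38 mm high, behind the rig, a bystander
- tin_open: round open aluminium tin, 60 mm across, 36 mm high, behind the rig, a bystander
- petri: glass dish, 92 mm across, 14 mm high, behind the rig, a bystander
- crucible: white crucible, 45 mm across, 37 mm high, behind the rig, a bystander
- tongs: crucible tongs, 222 mm long, lying by the balance on the right, a bystander
There are look-alikes about, which are no part of the job. Leave any orange or yellow look-alike of the sensor_clip alone.

How it is judged:
By the outcome, as a careful person would: the job done as asked, in the order asked, and still so for the second after the job is handed in, while the arm keeps its last pose, push and grip.
It also fails if it takes over 58 s, if anything falls off the work surface, if the arm or the gripper's body presses on something with over 40 N, if the wrist force passes 120 N, or if a joint passes its speed limit or range.

## Working session

There is one attempt and no reset: what is moved stays moved. The work goes in short steps, Python scripts to look and compute and a tool call to move; the robot and the scene stay as the last step left them, time stands still between calls to the robot, and variables do not carry over. Pictures are saved under pics/ and viewed, at most 13 in all, crops included, and the job is handed in when it is done.

Besides the shell and the picture viewer there is one more tool, called after "Request:" as a command line: name --argument value ..., lists and objects as JSON in quotes. send_rows: Moves the arm, as the interface text tells. Its arguments: {"type":"object","properties":{"deltas":{"type":"string"},"claw":{"type":"number"},"force":{"type":"number"}},"required":["deltas"]}

```bash
ls; mkdir -p pics; python3 - <<'E'
from station import bot
import cv2,numpy as np
o=bot.get_obs();print({k:np.round(v,3) for k,v in o.items()})
ims=[]
for c in ["side","top"]:
    p=bot.read_camera(c);ims.append(p["img"])
    print(c,p["fx"],p["cx"],p["cy"]);print(np.round(p["camera_from_world"],3))
    for n in ["sensor_clip","thumb_bars","strip","zero_block","loader","post_grip","pointer_tip","index_tip","rig"]:
        print(n,[(np.round(d["xyz"],4).tolist(),round(d["confidence"],2)) for d in bot.landmark_of(p,n)][:4])
    cv2.imwrite(f"pics/{c}0.png",cv2.resize(p["img"][:,:,::-1],(800,600)))
E
```

```text
pics
{'t': np.float64(0.0), 'q': array([ 1.039,  0.478,  0.022,  1.556, -0.011,  1.109, -0.083]), 'joint_vel': array([ 0.001, -0.   , -0.   , -0.001, -0.001, -0.001,  0.001]), 'joint_torque': array([ 1.0000e-03, -5.9644e+01,  1.6080e+00, -2.8119e+01,  1.2000e-02,
        9.0000e-03, -0.0000e+00]), 'eef_pos': array([ 0.277, -0.615,  0.238]), 'tool_rot': array([-0.001,  0.978,  0.21 , -0.   ]), 'contact_force': array([ 0.478,  0.363, -0.427]), 'torque': array([-0.014, -0.021, -0.024]), 'grasp_force': np.float64(0.0), 'gripper_width': np.float64(0.998)}
side 381.1556041308422 255.41546767235542 194.54644653669746
[[-0.998 -0.068 -0.     0.558]
 [ 0.044 -0.65   0.759 -0.099]
 [-0.052  0.757  0.651 -1.146]
 [ 0.     0.     0.     1.   ]]
sensor_clip [([0.3986, 0.1473, 0.0188], 0.72), ([0.4277, -0.0876, 0.0153], 0.58), ([0.4443, 0.0293, 0.045], 0.56), ([0.358, -0.0632, 0.0191], 0.55)]
thumb_bars [([0.4319, -0.0864, 0.0525], 0.7), ([0.4454, 0.0308, 0.0802], 0.68), ([0.4012, 0.1481, 0.0589], 0.64), ([0.3577, -0.0597, 0.055], 0.51)]
strip [([0.6157, -0.1925, 0.0717], 0.61)]
zero_block [([0.44
[... 641 characters left out ...]
   0.     0.     1.   ]]
sensor_clip [([0.4307, -0.091, 0.0213], 0.71), ([0.3961, 0.1485, 0.0176], 0.64), ([0.4426, 0.0356, 0.0452], 0.53), ([0.3593, -0.0568, 0.0177], 0.5)]
thumb_bars [([0.4038, 0.146, 0.0525], 0.61), ([0.4437, 0.0303, 0.0804], 0.56), ([0.3622, -0.0612, 0.0544], 0.48), ([0.777, 0.1187, 0.004], 0.25)]
strip [([0.6138, -0.1951, 0.0756], 0.64), ([0.4523, 0.4004, 0.0018], 0.42), ([0.4556, -0.2005, -0.0033], 0.24)]
zero_block [([0.4485, 0.0349, -0.002], 0.74)]
loader []
post_grip [([0.5951, 0.0025, 0.1022], 0.44), ([0.6037, -0.1122, 0.0002], 0.17)]
pointer_tip [([0.5744, -0.0006, 0.0518], 0.74)]
index_tip [([0.5701, 0.0406, 0.0506], 0.43)]
rig [([0.6044, -0.1101, 0.0021], 0.95)]
```

View pics/side0.png

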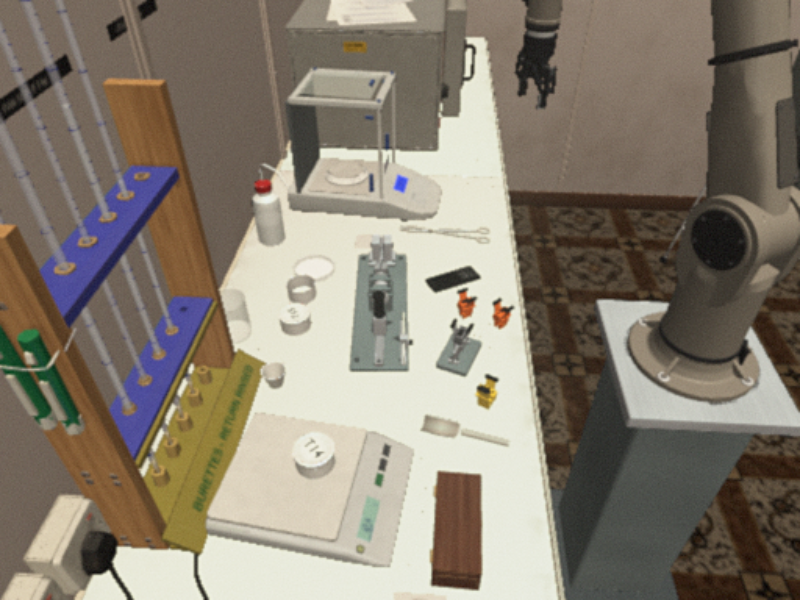

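View pics/top0.png

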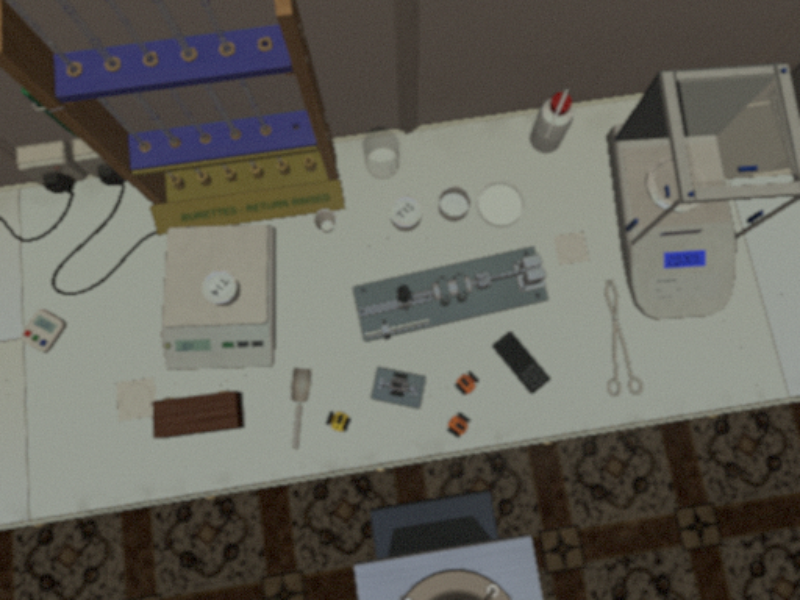

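Candidates for the clip, by pixel in the top view: grey on the zero block at (398,384), orange at (467,382) and (458,424), yellow at (338,420). The grey one on the grey block's fin fits the description. I'll check it in an enlarged crop and get its orientation.

```bash
cat > h.py <<'E'
from station import bot
import numpy as np, cv2
from scipy.spatial.transform import Rotation as R
def pose():
    o=bot.get_obs(); q=np.array(o["tool_rot"]); return np.array(o["eef_pos"]),R.from_quat(q[[1,2,3,0]])
def yaw():  # world yaw of tool x, deg
    x=pose()[1].as_matrix()[:,0]; return np.degrees(np.arctan2(x[1],x[0]))
def delta(target,yaw_t=None):
    p,r=pose(); d=r.inv().apply(np.array(target)-p)
    s=0 if yaw_t is None else -((yaw_t-yaw()+180)%360-180)
    return np.round(d,4),round(s,2)
def cloud(p):
    v,u=np.mgrid[:384,:512]; d=p["depth"]
    c=np.stack([(u-p["cx"])/p["fx"]*d,-(v-p["cy"])/p["fy"]*d,-d,np.ones_like(d)],-1)
    return (c@np.linalg.inv(p["camera_from_world"]).T)[...,:3]
def px(p,w):
    c=p["camera_from_world"]@np.append(w,1); return (p["cx"]+p["fx"]*c[0]/-c[2], p["cy"]+p["fy"]*c[1]/c[2])
def lm(p,names,k=3):
    for n in names: print(n,[(np.round(d["xyz"],4).tolist(),round(d["confidence"],2)) for d in bot.landmark_of(p,n)][:k])
E
python3 - <<'E'
from h import *
p=bot.read_camera("top")
m=bot.masks_of(p,"zero_block"); print([(x["confidence"],x["mask"].sum()) for x in m])
P=cloud(p)[m[0]["mask"]]
P=P[(P[:,2]<.03)&(P[:,2]>0.003)]
print(np.median(P[:,2]),cv2.minAreaRect((P[:,:2]*1000).astype(np.float32)))
u,v=map(int,px(p,[.44,.02,.04])); a=p["img"][v-40:v+40,u-50:u+60]
cv2.imwrite("pics/c1.png",cv2.resize(a[:,:,::-1],None,fx=7,fy=7,interpolation=cv2.INTER_CUBIC))
w=bot.read_camera("wrist"); pp,r=pose()
T=np.linalg.inv(w["camera_from_world"]); print("cam in tool",r.inv().apply(T[:3,3]-pp), r.inv().as_matrix()@-T[:3,2],w["fx"],yaw())
E
```

```text
[(0.89, np.int64(538))]
0.013722153247051394 ((442.8873596191406, 33.85978698730469), (93.97650146484375, 61.3690071105957), 70.17568969726562)
cam in tool [ 7.10329426e-02  2.73427345e-05 -1.34232769e-01] [-2.81124712e-01 -4.08012234e-05  9.59671243e-01] 343.83421538703334 24.280251800610365
```

View pics/c1.png

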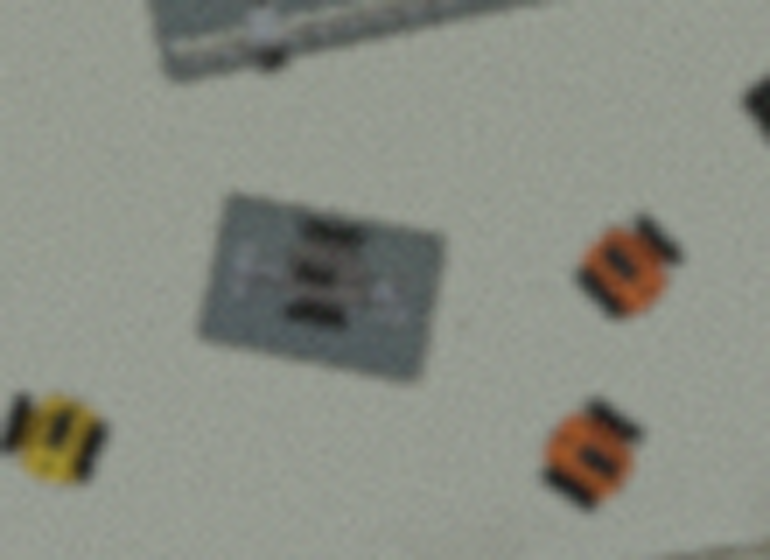

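The crop shows the grey clip on its block, bars at crop (333,230) and (317,312). It is distinct from the orange pair on the right and the yellow one at lower left. The fin's yaw is about 70°. Next I'll move above it for a wrist look.

```bash
python3 -c "
from h import *
print(delta([.443,.032,.2],70))"
```

```text
(array([ 0.417 , -0.522 ,  0.0393]), np.float64(-45.72))
```

Request:
send_rows --deltas "0.03 -0.037 0 -5;0.06 -0.075 0 -10;0.09 -0.112 0 -15;0.12 -0.15 0 -20;0.15 -0.187 0 -25"

```text
t: 1.65
eef_pos: [0.3377, -0.3813, 0.2395]
tool_rot: [0.0, 0.908, 0.419, 0.0]
contact_force: [0.9, 0.3, 0.1]
gripper_width: 1.002
grasp_force: 0.0
```

```bash
python3 -c "
from h import *
print(bot.get_obs()['t'],pose()[0],delta([.443,.032,.2],70))"
```

```text
1.65 [ 0.33765635 -0.38128377  0.23954388] (array([ 0.3826, -0.1884,  0.0393]), np.float64(-20.52))
```

Request:
send_rows --deltas "0.044 -0.022 0.0 -4;0.088 -0.043 0 -8;0.132 -0.065 0 -12;0.176 -0.086 0 -16;0.22 -0.108 0 -20"

```text
t: 2.15
eef_pos: [0.3994, -0.1442, 0.2398]
tool_rot: [0.001, 0.822, 0.569, 0.0]
contact_force: [1.2, -0.3, -0.0]
gripper_width: 0.996
grasp_force: 0.0
```

```bash
python3 -c "
from h import *
print(pose()[0],delta([.443,.032,.2],70))"
```

```text
[ 0.39938987 -0.14421266  0.23975363] (array([ 0.1803, -0.0212,  0.0397]), np.float64(-0.57))
```

Request:
send_rows --deltas "0.045 -0.005 0.01 0;0.09 -0.01 0.02 0;0.135 -0.016 0.03 0;0.18 -0.021 0.04 -0.5;0.18 -0.021 0.04 -0.5"

```text
t: 2.65
eef_pos: [0.4437, 0.0361, 0.1991]
tool_rot: [-0.001, 0.818, 0.576, 0.001]
contact_force: [0.2, -0.6, 1.3]
gripper_width: 1.0
grasp_force: 0.0
```

```bash
python3 - <<'E'
from h import *
p=bot.read_camera("wrist"); print(pose()[0],yaw())
lm(p,["sensor_clip","thumb_bars","zero_block"])
for n in ["thumb_bars","zero_block"]:
    m=bot.masks_of(p,n); print(n,[(round(x["confidence"],2),x["mask"].sum()) for x in m])
C=cloud(p)
P=C[m[0]["mask"]]
np.save("C.npy",C)
Q=P[(P[:,2]<.025)&(P[:,2]>0.008)];print(cv2.minAreaRect((Q[:,:2]*1000).astype(np.float32)))
near=C[np.hypot(C[...,0]-.443,C[...,1]-.032)<.035]
for lo,hi in [(.04,.05),(.05,.064),(.064,.072),(.072,.078),(.078,.084),(.084,.09),(.09,.1)]:
    Q=near[(near[:,2]>lo)&(near[:,2]<hi)]
    if len(Q)>4: print(lo,hi,len(Q),cv2.minAreaRect((Q[:,:2]*1000).astype(np.float32)))
cv2.imwrite("pics/w1.png",cv2.resize(p["img"][:,:,::-1],(800,600)))
E
```

```text
[0.44328607 0.03284769 0.19912845] 70.13686807539997
sensor_clip [([0.4278, -0.0878, 0.0169], 0.87), ([0.3625, -0.0601, 0.0149], 0.87), ([0.4408, 0.0301, 0.0455], 0.82)]
thumb_bars [([0.3967, 0.1475, 0.0535], 0.72), ([0.3581, -0.0597, 0.0535], 0.72), ([0.4304, -0.0884, 0.057], 0.65)]
zero_block [([0.4468, 0.0319, -0.0025], 0.6)]
thumb_bars [(0.92, np.int64(2077)), (0.88, np.int64(1911)), (0.61, np.int64(1393)), (0.59, np.int64(1489))]
zero_block [(0.17, np.int64(4125))]
((620.161865234375, -29.147430419921875), (44.994754791259766, 94.65412902832031), 22.566022872924805)
0.04 0.05 198 ((440.58123779296875, 34.66315841674805), (67.21125030517578, 16.55487060546875), 64.6390609741211)
0.05 0.064 394 ((443.5139465332031, 32.636932373046875), (33.26738357543945, 24.182233810424805), 69.83336639404297)
0.064 0.072 840 ((443.5354309082031, 32.38502883911133), (32.367286682128906, 26.344436645507812), 71.49775695800781)
0.078 0.084 553 ((443.2729797363281, 31.987930297851562), (25.686540603637695, 39.37205123901367), 70.06844329833984)
0.084 0.09 73 ((443.3797302246094, 32.36845016479492), (18.97545051574707, 35.85011291503906), 70.44573211669922)
```

View pics/w1.png

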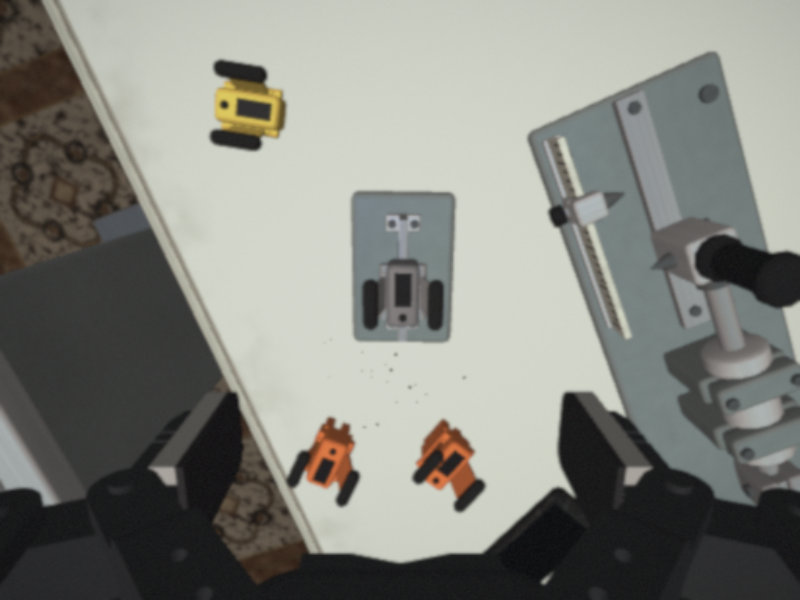

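The wrist view shows the clip at (403,290), between bars at (371,304) and (435,304), all parallel to the fin. It sits at (0.4433, 0.0321) with yaw 70°, so the tool is already aligned. I'll descend.

Request:
send_rows --deltas "-0.001 0 0.045 0;-0.001 0 0.085 0;-0.001 0 0.11 0;-0.001 0 0.124 0;-0.001 0 0.124 0"

```text
t: 3.45
eef_pos: [0.4414, 0.0275, 0.0738]
tool_rot: [-0.001, 0.821, 0.571, -0.002]
contact_force: [-0.2, 0.4, -0.1]
gripper_width: 1.003
grasp_force: 0.0
```

Request:
send_rows --deltas "0 0 0 0;0 0 0 0;0 0 0 0;0 0 0 0;0 0 0 0" --claw 0.2 --force 25

```text
t: 3.95
eef_pos: [0.445, 0.0288, 0.0772]
tool_rot: [0.002, 0.82, 0.572, 0.002]
contact_force: [-0.9, -1.7, 12.6]
gripper_width: 0.256
grasp_force: 25.9
```

```bash
python3 - <<'E'
from h import *
o=bot.get_obs();print(o["t"],pose()[0],yaw(),o["gripper_width"],o["grasp_force"],o["contact_force"])
p=bot.read_camera("wrist")
cv2.imwrite("pics/w2.png",cv2.resize(p["img"][:,:,::-1],(640,480)))
E
```

```text
3.95 [0.44504615 0.02875966 0.07721756] 69.75478834188716 0.25603819508535436 25.891180336475372 [-0.87121263 -1.66981973 12.57086465]
```

View pics/w2.png

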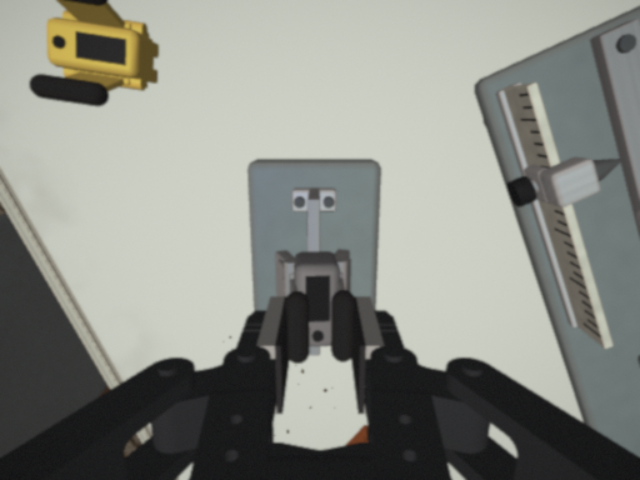

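The bars are squeezed close together, and the jaws show open on either side of the fin at about (285,265) and (345,265). I'll lift.

Request:
send_rows --deltas "0 0 -0.005 0;0 0 -0.015 0;0 0 -0.035 0;0 0 -0.075 0;0 0 -0.115 0"

```text
t: 4.5
eef_pos: [0.4418, 0.0291, 0.1917]
tool_rot: [-0.001, 0.82, 0.572, -0.001]
contact_force: [2.0, -1.4, -0.1]
gripper_width: 0.256
grasp_force: 25.3
```

```bash
python3 - <<'E'
from h import *
p=bot.read_camera("wrist");o=bot.get_obs();print(o["t"],pose()[0],yaw(),o["gripper_width"],o["grasp_force"],o["contact_force"])
lm(p,["strip","sensor_clip","thumb_bars","rig","post_grip","loader"])
p2=bot.read_camera("top");lm(p2,["strip","rig","sensor_clip","thumb_bars","loader"])
m=bot.masks_of(p2,"rig")[0]["mask"];P=cloud(p2)[m];P=P[(P[:,2]<.02)&(P[:,2]>-.005)]
print(len(P),cv2.minAreaRect((P[:,:2]*1000).astype(np.float32)))
u,v=map(int,px(p2,[.615,-.194,.07])); a=p2["img"][v-30:v+30,u-40:u+40]
cv2.imwrite("pics/t3.png",np.hstack([cv2.resize(p["img"][:,:,::-1],(400,300)),cv2.resize(a[:,:,::-1],(400,300))]))
E
```

```text
4.55 [0.44557544 0.03005781 0.19780775] 69.83675724493493 0.2576309193218092 25.261199176311493 [ 1.92943849 -0.38870962  3.17942927]
strip [([0.4402, 0.03, 0.1618], 0.64)]
sensor_clip [([0.3976, 0.1469, 0.0166], 0.73), ([0.4387, 0.0321, 0.1594], 0.65), ([0.4297, -0.0884, 0.0171], 0.64)]
thumb_bars [([0.3978, 0.1445, 0.0528], 0.93), ([0.4285, -0.0864, 0.0538], 0.88), ([0.4423, 0.0332, 0.1911], 0.83)]
rig [([0.6047, -0.1149, 0.0016], 0.93), ([0.4463, 0.0314, 0.0009], 0.58)]
post_grip [([0.5954, 0.0016, 0.0954], 0.94)]
loader [([0.5975, -0.0024, -0.0009], 0.91)]
strip [([0.6129, -0.1952, 0.0723], 0.44)]
rig [([0.6055, -0.1111, 0.0025], 0.66)]
sensor_clip [([0.3979, 0.1449, 0.0206], 0.6), ([0.43, -0.0889, 0.0191], 0.42)]
thumb_bars [([0.4301, -0.0903, 0.053], 0.6), ([0.4024, 0.1503, 0.0521], 0.55)]
loader [([0.5745, -0.0009, 0.0478], 0.74), ([0.6005, 0.0016, 0.0025], 0.56)]
29 ((625.8262329101562, -17.20732307434082), (21.44438934326172, 60.524051666259766), 0.9283086657524109)
```

View pics/t3.png

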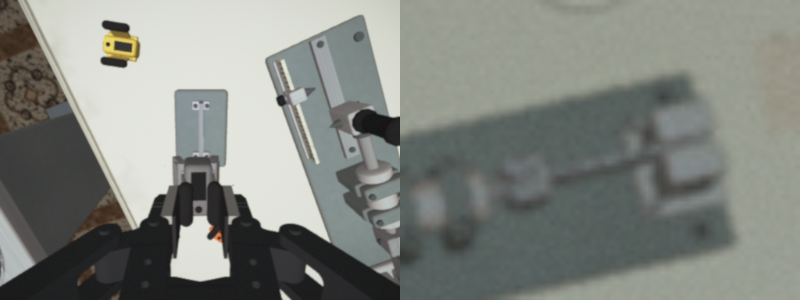

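The grey clip is held open in the air (left half at (200,180)). The right half shows the strip running between the clevis at (525,180) and the anchor at (680,170). I'll carry the clip over and stop a little short along the tool's x, so the strip shows beyond the clip.

```bash
python3 -c "
from h import *
print(pose()[0],delta([.617,-.25,.195],94.4))"
```

```text
[0.44260665 0.02895462 0.18992563] (array([-0.2015,  0.26  , -0.0053]), np.float64(-24.61))
```

Request:
send_rows --deltas "-0.018 0.023 -0.003 -3;-0.042 0.054 -0.005 -6;-0.067 0.086 -0.005 -10;-0.092 0.119 -0.005 -14;-0.117 0.151 -0.005 -18"

```text
t: 5.7
eef_pos: [0.5448, -0.1347, 0.1952]
tool_rot: [0.0, 0.72, 0.694, -0.0]
contact_force: [0.8, 1.1, -0.3]
gripper_width: 0.253
grasp_force: 25.3
```

```bash
python3 -c "
from h import *
print(pose()[0],delta([.617,-.25,.195],94.4))"
```

```text
[ 0.54481349 -0.13465181  0.19515537] (array([-0.1127,  0.0763,  0.0002]), np.float64(-6.45))
```

Request:
send_rows --deltas "-0.036 0.025 0 -3;-0.072 0.05 0 -5;-0.1 0.068 0 -6.4;-0.113 0.076 0 -6.4;-0.113 0.076 0 -6.4"

```text
t: 6.2
eef_pos: [0.6158, -0.252, 0.1942]
tool_rot: [-0.0, 0.682, 0.731, -0.0]
contact_force: [0.5, -0.0, -0.3]
gripper_width: 0.255
grasp_force: 25.3
```

```bash
python3 - <<'E'
from h import *
p=bot.read_camera("wrist");o=bot.get_obs();print(o["t"],pose()[0],yaw(),o["gripper_width"],o["grasp_force"],o["contact_force"])
T=np.linalg.inv(p["camera_from_world"]); print("tcp from cam calib", T[:3,3]-pose()[1].apply([.07103,0,-.13423]))
lm(p,["strip","sensor_clip","thumb_bars","rig","loader"])
C=cloud(p);np.savez("w3.npz",C=C,T=p["camera_from_world"],img=p["img"])
cv2.imwrite("pics/w3.png",cv2.resize(p["img"][:,:,::-1],(800,600),interpolation=cv2.INTER_CUBIC))
E
```

```text
6.25 [ 0.61537506 -0.24964393  0.19445577] 94.07915740039279 0.25257405803700833 25.29935359954834 [ 0.22713041  0.56531677 -0.1970898 ]
tcp from cam calib [ 0.61544366 -0.25159261  0.19420213]
strip [([0.6152, -0.1898, 0.0725], 0.73)]
sensor_clip [([0.6101, -0.2532, 0.1641], 0.75)]
thumb_bars [([0.6151, -0.2499, 0.1937], 0.9)]
rig [([0.6048, -0.1139, -0.0019], 0.87)]
loader []
```

View pics/w3.png

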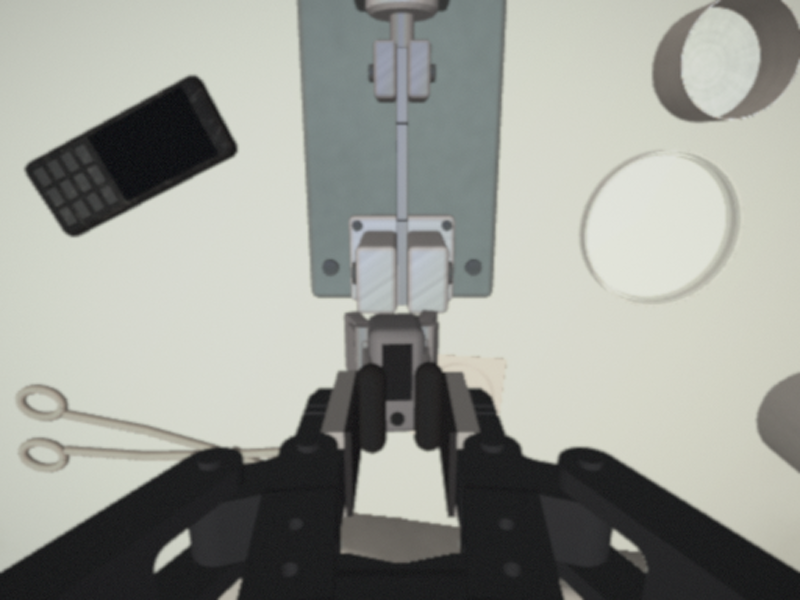

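The picture shows the strip vertical at column 402, with its scribed lines at about (402,123) and (402,219). The clip sits at (397,350), held open and upright. I'll measure both.

```bash
python3 - <<'E'
from h import *
d=np.load("w3.npz");C=d["C"];img=d["img"];T=np.linalg.inv(d["T"])
p=bot.read_camera("wrist");fx,fy,cx,cy=p["fx"],p["fy"],p["cx"],p["cy"]
g=cv2.cvtColor(img,cv2.COLOR_RGB2GRAY)
# dark scribed rows along strip column
col=g[60:150,256:259].mean(1);print("col",{60+i:int(v) for i,v in enumerate(col)})
def plane(u,v,z):
    r=T[:3,:3]@np.array([(u-cx)/fx,-(v-cy)/fy,-1]);s=(z-T[2,3])/r[2];return T[:3,3]+s*r
for u,v in [(402,50),(402,103),(402,123),(402,219),(402,300)]:
    print((u,v),np.round(plane(u/1.5625,v/1.5625,.072),4))
S=C[(abs(C[...,2]-.072)<.003)&(abs(C[...,0]-.615)<.008)&(C[...,1]<-.16)&(C[...,1]>-.225)];print("strip pts",len(S),np.median(S,0),cv2.minAreaRect((S[:,:2]*1000).astype(np.float32)))
N=C[(abs(C[...,0]-.613)<.04)&(abs(C[...,1]+.25)<.04)&(C[...,2]>.1)]
for lo in np.arange(.14,.205,.005):
    Q=N[(N[:,2]>lo)&(N[:,2]<=lo+.005)]
    if len(Q)>20: print(round(lo,3),len(Q),cv2.minAreaRect((Q[:,:2]*1000).astype(np.float32)))
H=C[224:245,247:262].reshape(-1,3);print("housing screen",np.median(H,0),C[200:224,245:265].reshape(-1,3).mean(0))
E
```

```text
col {60: 158, 61: 159, 62: 158, 63: 158, 64: 159, 65: 159, 66: 160, 67: 159, 68: 159, 69: 160, 70: 159, 71: 159, 72: 159, 73: 160, 74: 159, 75: 160, 76: 158, 77: 144, 78: 111, 79: 108, 80: 147, 81: 160, 82: 160, 83: 160, 84: 160, 85: 160, 86: 160, 87: 161, 88: 161, 89: 161, 90: 160, 91: 160, 92: 161, 93: 161, 94: 161, 95: 160, 96: 161, 97: 161, 98: 161, 99: 160, 100: 161, 101: 160, 102: 161, 103: 160, 104: 161, 105: 161, 106: 161, 107: 160, 108: 161, 109: 161, 110: 161, 111: 161, 112: 161, 113: 161, 114: 161, 115: 161, 116: 161, 117: 161, 118: 161, 119: 161, 120: 161, 121: 160, 122: 161, 123: 161, 124: 161, 125: 161, 126: 160, 127: 161, 128: 160, 129: 160, 130: 160, 131: 161, 132: 160, 133: 160, 134: 160, 135: 160, 136: 160, 137: 161, 138: 159, 139: 150, 140: 124, 141: 113, 142: 148, 143: 160, 144: 160, 145: 160, 146: 159, 147: 159, 148: 160, 149: 159}
(402, 50) [ 0.6086 -0.1412  0.072 ]
(402, 103) [ 0.6101 -0.1629  0.072 ]
(402, 123) [ 0.6107 -0.1714  0.072 ]
(402, 219) [ 0.6138 -0.2147  0.072 ]
(402, 300) [ 0.6166 -0.2547  0.072 ]
strip pts 633 [ 0.61187149 -0.1893159   0.07162321]
[... 837 characters left out ...]
03418, 16.275447845458984), 9.945001602172852)
0.175 188 ((611.4661865234375, -237.23709106445312), (21.027456283569336, 11.900026321411133), 15.81058406829834)
0.18 1602 ((615.8059692382812, -247.6701202392578), (18.902118682861328, 34.27058029174805), 19.3575382232666)
0.19 183 ((614.5614013671875, -241.70816040039062), (47.33283615112305, 8.248865127563477), 3.6630001068115234)
0.195 1212 ((614.9573364257812, -249.2322540283203), (49.019222259521484, 27.170482635498047), 4.294074058532715)
0.2 1432 ((615.0230102539062, -249.6287384033203), (49.16656494140625, 27.732311248779297), 3.8290061950683594)
housing screen [ 0.61390966 -0.24295913  0.18276161] [ 0.61354054 -0.23496723  0.17345272]
```

```bash
python3 - <<'E'
from h import *
d=np.load("w3.npz");C=d["C"]
r=R.from_euler("z",94.1,degrees=True)
L=r.inv().apply(C.reshape(-1,3)-[.6154,-.250,0])  # x along strip, y across
N=L[(abs(L[:,0])<.04)&(abs(L[:,1])<.009)&(L[:,2]>.178)&(L[:,2]<.19)]
print(len(N),np.percentile(N,[1,5,50,95,99],0).round(4))
A=np.c_[N[:,:2],np.ones(len(N))];print("plane",np.linalg.lstsq(A,N[:,2],rcond=None)[0])
s=r.inv().apply([.61225-.6154,-.1932+.25,0]);print("strip mid in this frame",s)
B=L[(abs(L[:,0])<.03)&(abs(L[:,1])<.016)&(L[:,2]>.19)&(L[:,2]<.22)]
print("bars",np.percentile(B,[1,5,50,95,99],0).round(4))
print(pose()[0],yaw())
E
```

```text
1646 [[-0.0145 -0.0073  0.1786]
 [-0.0121 -0.0055  0.1801]
 [ 0.0082  0.0006  0.1824]
 [ 0.0174  0.0073  0.1836]
 [ 0.018   0.0087  0.1843]]
plane [-0.03678704  0.0579674   0.18236825]
strip mid in this frame [ 0.05687985 -0.00091912  0.        ]
bars [[-0.0119 -0.0156  0.1923]
 [-0.0091 -0.0141  0.197 ]
 [ 0.0062 -0.0037  0.2007]
 [ 0.0125  0.0141  0.2179]
 [ 0.0137  0.0156  0.2197]]
[ 0.61545964 -0.24775415  0.19561077] 94.26841967203055
```

Request:
send_rows --deltas "0.025 0.001 0 0;0.05 0.0015 0 0;0.056 0.0015 0.02 0;0.056 0.0015 0.045 0;0.056 0.0015 0.055 0"

```text
t: 7.05
eef_pos: [0.6116, -0.192, 0.1385]
tool_rot: [-0.001, 0.68, 0.733, -0.001]
contact_force: [0.1, -0.7, -1.4]
gripper_width: 0.259
grasp_force: 25.3
```

```bash
python3 - <<'E'
from h import *
p=bot.read_camera("wrist");o=bot.get_obs();print(o["t"],pose()[0],yaw(),o["gripper_width"],o["contact_force"])
T=np.linalg.inv(p["camera_from_world"]); t=T[:3,3]-pose()[1].apply([.07103,0,-.13423]); print("tcp",t)
lm(p,["strip","sensor_clip","thumb_bars"])
L=R.from_euler("z",94.1,degrees=True).inv().apply(cloud(p).reshape(-1,3)-[.61225,-.1932,0])
N=L[(abs(L[:,0])<.03)&(abs(L[:,1])<.0095)&(L[:,2]>.12)&(L[:,2]<.133)]
print(len(N),np.percentile(N,[1,5,50,95,99],0).round(4))
cv2.imwrite("pics/w4.png",cv2.resize(p["img"][100:350,120:400,::-1],(784,560),interpolation=cv2.INTER_CUBIC)[:,:,:])
E
```

```text
7.1 [ 0.61113818 -0.19239306  0.13751132] 94.22329151246832 0.2553175276418301 [-0.07925684 -0.04562449 -2.62412418]
tcp [ 0.61091976 -0.19171427  0.13846467]
strip []
sensor_clip [([0.6057, -0.1884, 0.1084], 0.67)]
thumb_bars [([0.6137, -0.1865, 0.1389], 0.64)]
1676 [[-0.0112 -0.0066  0.1207]
 [-0.0086 -0.0049  0.1232]
 [ 0.0116  0.0014  0.1265]
 [ 0.021   0.0078  0.1279]
 [ 0.0214  0.0092  0.1286]]
```

View pics/w4.png

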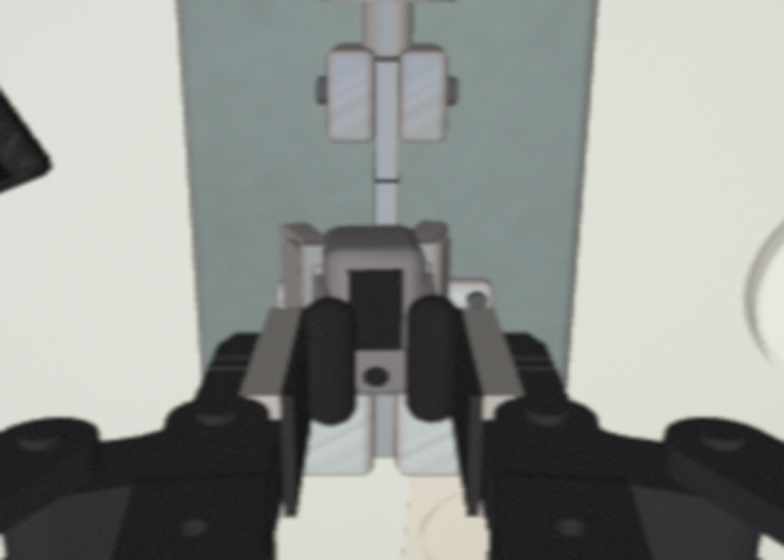

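The strip shows at column 387 with its far scribed line at (387,180). The clip housing is at (373,300) with the open jaws straddling it. I'll re-measure the offset in this view.

```bash
python3 - <<'E'
from h import *
p=bot.read_camera("wrist");fx,fy,cx,cy=p["fx"],p["fy"],p["cx"],p["cy"];T=np.linalg.inv(p["camera_from_world"])
g=cv2.cvtColor(p["img"],cv2.COLOR_RGB2GRAY).astype(float)
print("col",{155+i:int(v) for i,v in enumerate(g[155:175,256:260].mean(1))})
print("row",{248+i:int(v) for i,v in enumerate(g[168:176,248:270].mean(0))})
rinv=R.from_euler("z",94.1,degrees=True).inv()
def plane(u,v,z):
    r=T[:3,:3]@np.array([(u-cx)/fx,-(v-cy)/fy,-1]);s=(z-T[2,3])/r[2];return rinv.apply(T[:3,3]+s*r-[.61225,-.1932,0])
print("line",plane(258.2,164.3,.072)); print("housing L/R",plane(120+322/2.8,100+290/2.8,.1265),plane(120+428/2.8,100+290/2.8,.1265))
L=rinv.apply(cloud(p).reshape(-1,3)-[.61225,-.1932,0])
N=L[(abs(L[:,0])<.03)&(abs(L[:,1])<.013)&(L[:,2]>.12)&(L[:,2]<.1295)]
print(len(N),np.percentile(N,[.5,1,5,50,95,99,99.5],0).round(4))
print(delta(pose()[0]),bot.get_obs()["t"])
E
```

```text
col {155: 152, 156: 151, 157: 152, 158: 152, 159: 152, 160: 153, 161: 153, 162: 154, 163: 153, 164: 153, 165: 153, 166: 153, 167: 153, 168: 152, 169: 149, 170: 148, 171: 148, 172: 148, 173: 148, 174: 146}
row {248: 139, 249: 138, 250: 139, 251: 153, 252: 164, 253: 166, 254: 167, 255: 166, 256: 166, 257: 158, 258: 135, 259: 128, 260: 137, 261: 140, 262: 139, 263: 139, 264: 139, 265: 139, 266: 139, 267: 139, 268: 140, 269: 140}
line [ 0.02982095 -0.00218411  0.072     ]
housing L/R [0.02274477 0.00874754 0.1265    ] [ 0.02276251 -0.00847384  0.1265    ]
1372 [[-1.290e-02 -9.000e-03  1.201e-01]
 [-1.260e-02 -8.700e-03  1.201e-01]
 [-1.050e-02 -6.800e-03  1.207e-01]
 [ 1.280e-02  1.000e-04  1.285e-01]
 [ 1.990e-02  1.110e-02  1.294e-01]
 [ 2.010e-02  1.240e-02  1.295e-01]
 [ 2.010e-02  1.260e-02  1.295e-01]]
(array([0., 0., 0.]), 0) 7.3
```

Request:
send_rows --deltas "0 0 0 0;0 0 0 0;0 0 0 0"

```text
t: 7.6
eef_pos: [0.6133, -0.1932, 0.1409]
tool_rot: [0.0, 0.681, 0.732, 0.0]
contact_force: [0.3, 0.1, 0.1]
gripper_width: 0.256
grasp_force: 25.3
```

```bash
cat > rel.py <<'E'
from h import *
rinv=R.from_euler("z",94.1,degrees=True).inv()
def measure(ztop):
    p=bot.read_camera("wrist");fx,fy,cx,cy=p["fx"],p["fy"],p["cx"],p["cy"];T=np.linalg.inv(p["camera_from_world"])
    t=T[:3,3]-pose()[1].apply([.07103,0,-.13423])
    def plane(u,v,z):
        r=T[:3,:3]@np.array([(u-cx)/fx,-(v-cy)/fy,-1]);s=(z-T[2,3])/r[2];return rinv.apply(T[:3,3]+s*r-[.61225,-.1932,0])
    g=cv2.cvtColor(p["img"],cv2.COLOR_RGB2GRAY).astype(float)
    # strip column: bright band, rows 160-176 ; scribe: darkest row in 145..172
    c0=244+np.argmax(np.convolve(g[158:176,244:272].mean(0),np.ones(6)/6,"valid"))+2.5
    u0=int(c0);col=g[130:180,u0-1:u0+2].mean(1);dd=np.median(col)-col;k=np.where(dd>12)[0]+130
    s=plane(c0,170,.072)
    L=rinv.apply(cloud(p).reshape(-1,3)-[.61225,-.1932,0]);tl=rinv.apply(t-[.61225,-.1932,0])
    N=L[(abs(L[:,0])<.03)&(abs(L[:,1]-tl[1])<.009)&(abs(L[:,2]-ztop)<.006)]
    a=np.percentile(N,[1,50,99],0)
    print("t",bot.get_obs()["t"],"tcp",tl.round(4),"obs",rinv.apply(pose()[0]-[.61225,-.1932,0]).round(4),"strip y",s[1].round(4),"dark rows",k,[plane(c0,x,.072)[0].round(4) for x in k],"housing x",a[0,0].round(4),a[2,0].round(4),"y",((a[0]+a[2])/2)[1].round(4),"z",a[1,2].round(4))
    return p
E
python3 - <<'E'
from rel import *
for i in range(4): p=measure(.127)
E
```

```text
t 7.65 tcp [ 0.0002 -0.0006  0.1409] obs [ 0.     -0.001   0.1407] strip y 0.0002 dark rows [176 177 178] [np.float64(0.0227), np.float64(0.0221), np.float64(0.0214)] housing x -0.0125 0.0201 y -0.0001 z 0.1289
t 7.7 tcp [ 0.0003 -0.0005  0.1407] obs [ 1.000e-04 -9.000e-04  1.406e-01] strip y 0.0003 dark rows [176 177 178] [np.float64(0.0228), np.float64(0.0222), np.float64(0.0215)] housing x -0.0125 0.0202 y -0.0001 z 0.1288
t 7.75 tcp [ 0.0003 -0.0004  0.1406] obs [ 1.000e-04 -8.000e-04  1.405e-01] strip y 0.0004 dark rows [176 177 178] [np.float64(0.0229), np.float64(0.0222), np.float64(0.0216)] housing x -0.0124 0.0202 y 0.0 z 0.1286
t 7.8 tcp [ 0.0004 -0.0004  0.1405] obs [ 1.000e-04 -8.000e-04  1.404e-01] strip y 0.0004 dark rows [176 177 178 179] [np.float64(0.0229), np.float64(0.0223), np.float64(0.0217), np.float64(0.0211)] housing x -0.0123 0.0202 y 0.0 z 0.1285
```

Settled, the far scribe reads +22 mm and the clip centre +3.5 mm, with the y offset about 0. I'll shift back by 3.5 mm and lower gently.

Request:
send_rows --deltas "-0.002 0 0.006 0;-0.0035 0 0.013 0;-0.0035 0 0.02 0;-0.0035 0 0.025 0;-0.0035 0 0.028 0"

```text
t: 8.3
eef_pos: [0.6128, -0.1963, 0.1113]
tool_rot: [-0.001, 0.681, 0.732, -0.0]
contact_force: [0.5, 0.6, -0.7]
gripper_width: 0.255
grasp_force: 25.3
```

Request:
send_rows --deltas "0 0 0 0;0 0 0.002 0;0 0 0.004 0;0 0 0.006 0;0 0 0.007 0"

```text
t: 8.8
eef_pos: [0.6134, -0.1966, 0.1056]
tool_rot: [0.0, 0.681, 0.732, 0.0]
contact_force: [-1.7, 0.1, 6.6]
gripper_width: 0.257
grasp_force: 25.5
```

Request:
send_rows --deltas "0 0 0 0;0 0 0 0;0 0 0 0"

```text
t: 9.1
eef_pos: [0.6134, -0.1965, 0.1056]
tool_rot: [0.0, 0.681, 0.732, 0.0]
contact_force: [-1.6, 1.1, 3.2]
gripper_width: 0.254
grasp_force: 25.4
```

```bash
python3 - <<'E'
from rel import *
p=measure(.094);print(bot.get_obs()["contact_force"])
E
```

```text
t 9.15 tcp [-0.0032 -0.0005  0.1057] obs [-0.0034 -0.0009  0.1056] strip y 0.0002 dark rows [] [] housing x -0.0158 0.0167 y -0.0 z 0.0938
[-1.10177751 -0.04981999  3.79008929]
```

Seated: the housing top at 0.0938 m puts the throat on the 72 mm edge, it is centred to within 1 mm, and there is light contact. I'll release gradually with a slight downward follow.

Request:
send_rows --deltas "0 0 0.001 0;0 0 0.0015 0;0 0 0.002 0;0 0 0.002 0" --claw 0.38

```text
t: 9.55
eef_pos: [0.6135, -0.1966, 0.104]
tool_rot: [0.0, 0.681, 0.732, 0.0]
contact_force: [-1.2, -0.0, 6.7]
gripper_width: 0.377
grasp_force: 8.0
```

Request:
send_rows --deltas "0 0 0.001 0;0 0 0.0015 0;0 0 0.002 0;0 0 0.002 0" --claw 0.5

```text
t: 9.95
eef_pos: [0.6131, -0.1964, 0.1009]
tool_rot: [-0.0, 0.681, 0.732, -0.0]
contact_force: [-0.1, 0.5, -0.0]
gripper_width: 0.497
grasp_force: 0.0
```

Request:
send_rows --deltas "0 0 0 0;0 0 0 0;0 0 0 0;0 0 0 0;0 0 0 0" --claw 0.9

```text
t: 10.45
eef_pos: [0.6133, -0.1965, 0.1013]
tool_rot: [0.0, 0.681, 0.732, 0.0]
contact_force: [0.3, 0.4, -0.8]
gripper_width: 0.898
grasp_force: 0.0
```

```bash
python3 - <<'E'
from rel import *
p=measure(.094);print(bot.get_obs()["contact_force"])
E
```

```text
t 10.5 tcp [-0.0031 -0.0004  0.1014] obs [-0.0033 -0.0008  0.1013] strip y 0.0003 dark rows [] [] housing x -0.0159 0.0167 y 0.0002 z 0.094
[0.01129463 1.12377211 0.9903922 ]
```

Request:
send_rows --deltas "0 0 -0.02 0;0 0 -0.06 0;0 0 -0.1 0;0 0 -0.115 0;0 0 -0.115 0"

```text
t: 11.0
eef_pos: [0.6149, -0.1967, 0.2192]
tool_rot: [0.002, 0.681, 0.732, 0.001]
contact_force: [-0.8, -0.6, -0.0]
gripper_width: 0.901
grasp_force: 0.0
```

Request:
send_rows --deltas "0.04 0 0 0;0.08 0 0 0;0.12 0 0 0;0.14 0 0 0;0.14 0 0 0"

```text
t: 11.5
eef_pos: [0.6018, -0.0523, 0.2147]
tool_rot: [-0.002, 0.678, 0.735, -0.0]
contact_force: [-1.3, -0.3, -0.7]
gripper_width: 0.903
grasp_force: 0.0
```

Request:
send_rows --deltas "0 0 0 0;0 0 0 0;0 0 0 0"

```text
t: 11.8
eef_pos: [0.6029, -0.0588, 0.2157]
tool_rot: [-0.0, 0.682, 0.732, -0.0]
contact_force: [0.6, 1.0, 1.1]
gripper_width: 0.899
grasp_force: 0.0
```

```bash
python3 - <<'E'
from h import *
p=bot.read_camera("wrist");print(pose()[0],yaw(),bot.get_obs()["t"])
T=np.linalg.inv(p["camera_from_world"]); print("tcp",T[:3,3]-pose()[1].apply([.07103,0,-.13423]))
lm(p,["post_grip","loader","pointer_tip","index_tip","rig"],2)
C=cloud(p);Q=C[(abs(C[...,2]-.119)<.006)&(abs(C[...,0]-.598)<.04)&(abs(C[...,1])<.04)]
print("post top",len(Q),cv2.minEnclosingCircle((Q[:,:2]*1000).astype(np.float32)),np.median(Q,0))
np.savez("w5.npz",T=p["camera_from_world"],img=p["img"],K=[p["fx"],p["fy"],p["cx"],p["cy"]])
s=bot.read_camera("side");lm(s,["sensor_clip","pointer_tip","index_tip"],5)
u,v=map(int,px(s,[.612,-.193,.08]));a=s["img"][v-30:v+30,u-25:u+25]
cv2.imwrite("pics/w5.png",np.hstack([cv2.resize(p["img"][:,:,::-1],(480,360)),cv2.resize(a[:,:,::-1],(300,360),interpolation=cv2.INTER_CUBIC)]))
E
```

```text
[ 0.60299153 -0.05849586  0.21588062] 94.04552942722208 11.85
tcp [ 0.60253733 -0.05855312  0.21567941]
post_grip [([0.5967, -0.0015, 0.0984], 0.64), ([0.6124, -0.1905, 0.1052], 0.56)]
loader [([0.5986, 0.0002, -0.0005], 0.72), ([0.5691, 0.0436, 0.0462], 0.59)]
pointer_tip [([0.5759, 0.0009, 0.051], 0.66)]
index_tip [([0.5706, 0.044, 0.0497], 0.95)]
rig [([0.6032, -0.1161, -0.0], 0.88)]
post top 1030 ((598.0714111328125, -0.44205230474472046), 11.927249908447266) [ 5.98141572e-01 -7.28644570e-05  1.20469186e-01]
sensor_clip [([0.3976, 0.1471, 0.0205], 0.66), ([0.5722, 0.0026, 0.0503], 0.66), ([0.6144, -0.1976, 0.0737], 0.59), ([0.4298, -0.0861, 0.0177], 0.54), ([0.3587, -0.0611, 0.0175], 0.45)]
pointer_tip [([0.5704, -0.0003, 0.0533], 0.69), ([0.6015, 0.0002, 0.0013], 0.57)]
index_tip [([0.568, 0.0407, 0.0526], 0.61), ([0.6137, -0.1958, 0.0719], 0.16)]
```

View pics/w5.png

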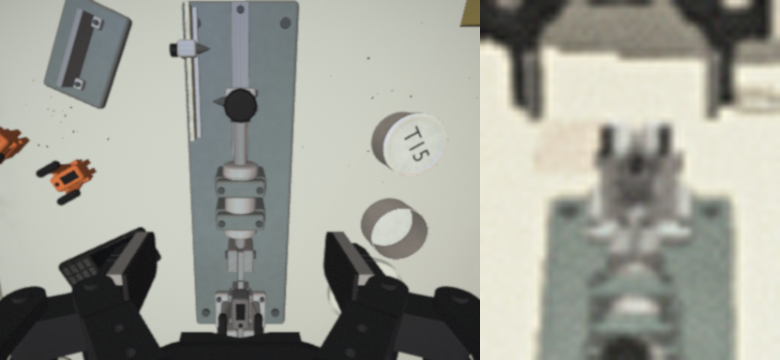

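Left: the clip is on the strip at (240,312), the post at (240,105), the pointer tip at about (215,101) and the index tip at about (208,48). Right: the clip sits upright on the strip. Going to the post.

Request:
send_rows --deltas "0.03 0 0 0;0.0585 -0.0005 0 0;0.0585 -0.0005 0.03 0;0.0585 -0.0005 0.06 0;0.0585 -0.0005 0.075 0" --claw 0.7

```text
t: 12.8
eef_pos: [0.5969, 0.0014, 0.139]
tool_rot: [-0.001, 0.681, 0.733, -0.001]
contact_force: [0.3, -0.4, -0.3]
gripper_width: 0.7
grasp_force: 0.0
```

Request:
send_rows --deltas "0 0 0.015 0;0 0 0.032 0;0 0 0.045 0;0 0 0.052 0;0 0 0.052 0"

```text
t: 13.3
eef_pos: [0.598, 0.0014, 0.0886]
tool_rot: [-0.0, 0.681, 0.732, -0.0]
contact_force: [-1.2, 1.0, 0.7]
gripper_width: 0.696
grasp_force: 0.0
```

Request:
send_rows --deltas "0 0 0 0;0 0 0 0;0 0 0 0;0 0 0 0;0 0 0 0" --claw 0.1 --force 70

```text
t: 13.8
eef_pos: [0.5989, 0.0015, 0.0903]
tool_rot: [0.001, 0.681, 0.732, 0.0]
contact_force: [-1.3, 0.2, 6.7]
gripper_width: 0.243
grasp_force: 68.0
```

```bash
python3 - <<'E'
from h import *
d=np.load("w5.npz");fx,fy,cx,cy=d["K"];T=np.linalg.inv(d["T"])
p=bot.read_camera("wrist");print(pose()[0],yaw(),bot.get_obs()["t"],bot.get_obs()["contact_force"])
lm(p,["pointer_tip","index_tip","post_grip"],2)
t=bot.read_camera("top");lm(t,["pointer_tip","index_tip"],2)
a=d["img"][30:130,170:290];b=p["img"]
cv2.imwrite("pics/w6.png",cv2.cvtColor(np.hstack([cv2.resize(a,(360,300),interpolation=cv2.INTER_CUBIC),cv2.resize(b,(400,300))]),cv2.COLOR_RGB2BGR))
np.savez("w6.npz",T=p["camera_from_world"],img=p["img"],K=[p["fx"],p["fy"],p["cx"],p["cy"]])
E
```

```text
[0.59886669 0.0014944  0.09029077] 94.17339507834969 13.85 [-2.85534465 -1.23858997  5.8327964 ]
pointer_tip [([0.5743, 0.0007, 0.0515], 0.82)]
index_tip [([0.5679, 0.0472, 0.049], 0.77), ([0.5988, -0.0005, -0.0014], 0.32)]
post_grip [([0.5979, -0.0007, 0.0987], 0.83)]
pointer_tip [([0.7756, 0.1202, 0.0056], 0.72)]
index_tip [([0.5681, 0.0422, 0.0486], 0.62)]
```

View pics/w6.png

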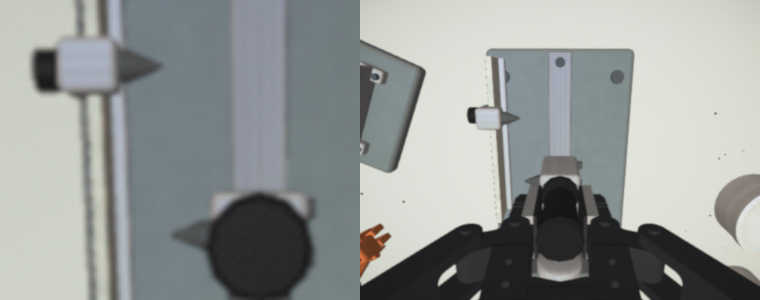

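Left: index tip at (161,66), pointer tip at (172,236). Right: the post is gripped, with the index tip at (520,118) and the pointer tip at (525,181).

```bash
python3 - <<'E'
from h import *
rinv=R.from_euler("z",94.1,degrees=True).inv()
for f,I,P in [("w5.npz",(223.7,52),(227.3,108.7)),("w6.npz",(204.8,151),(211.2,231.7))]:
    d=np.load(f);fx,fy,cx,cy=d["K"];T=np.linalg.inv(d["T"])
    def pl(u,v,z=.05):
        r=T[:3,:3]@np.array([(u-cx)/fx,-(v-cy)/fy,-1]);return T[:3,3]+(z-T[2,3])/r[2]*r
    i,q=pl(*I),pl(*P);print(i,q,rinv.apply(i-q))
E
```

```text
[0.56910697 0.04189373 0.05      ] [ 0.57412544 -0.00256745  0.05      ] [0.0447062  0.00182677 0.        ]
[0.56938685 0.04213975 0.05      ] [ 0.57426741 -0.00199797  0.05      ] [0.04437371 0.00171233 0.        ]
```

Both views agree on 44.5 mm of travel. I'll pull most of the way and look again.

Request:
send_rows --deltas "0.005 0 0 0;0.012 0 0 0;0.02 0 0 0;0.027 0 0 0;0.032 0 0 0"

```text
t: 14.65
eef_pos: [0.5968, 0.0301, 0.0903]
tool_rot: [0.002, 0.682, 0.732, -0.001]
contact_force: [-1.5, -8.5, 8.2]
gripper_width: 0.244
grasp_force: 68.0
```

Request:
send_rows --deltas "0.002 0 0 0;0.004 0 0 0;0.006 0 0 0;0.006 0 0 0;0.006 0 0 0"

```text
t: 15.15
eef_pos: [0.5965, 0.0353, 0.0903]
tool_rot: [0.002, 0.682, 0.731, -0.001]
contact_force: [-1.2, -8.0, 7.6]
gripper_width: 0.243
grasp_force: 68.0
```

```bash
python3 - <<'E'
from h import *
p=bot.read_camera("wrist");o=bot.get_obs();print(pose()[0],yaw(),o["t"],o["contact_force"],o["grasp_force"],o["gripper_width"])
lm(p,["pointer_tip","index_tip","post_grip","sensor_clip"],2)
a=p["img"][130:260,150:300]
cv2.imwrite("pics/w7.png",cv2.resize(a[:,:,::-1],(600,520),interpolation=cv2.INTER_CUBIC))
np.savez("w7.npz",T=p["camera_from_world"],img=p["img"],K=[p["fx"],p["fy"],p["cx"],p["cy"]])
E
```

```text
[0.59646942 0.03522915 0.09027805] 94.00027694600719 15.2 [-0.52583292 -9.04183634  8.62254072] 67.99045520019718 0.23763460483957022
pointer_tip [([0.5739, 0.0326, 0.0503], 0.66)]
index_tip [([0.5669, 0.0426, 0.0484], 0.73)]
post_grip [([0.5962, 0.0363, 0.0966], 0.88)]
sensor_clip [([0.4282, -0.0862, 0.0194], 0.8)]
```

View pics/w7.png

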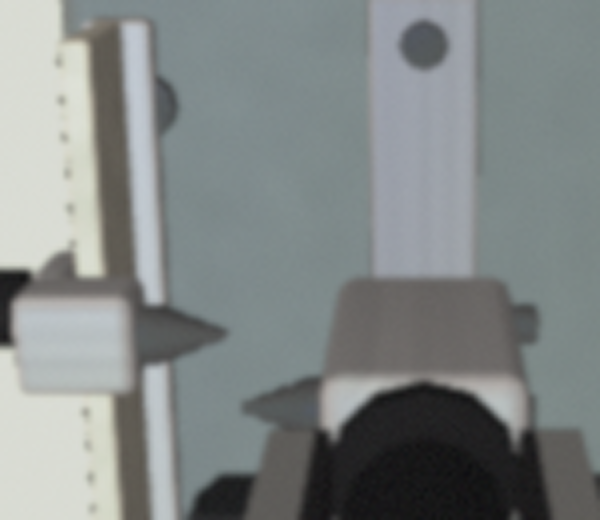

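The tips stand at (230,333) for the index and (241,406) for the pointer.

```bash
cat > gap.py <<'E'
from h import *
rinv=R.from_euler("z",94.1,degrees=True).inv()
def gap(T,K,I,P):
    fx,fy,cx,cy=K;T=np.linalg.inv(T)
    def pl(u,v,z=.05):
        r=T[:3,:3]@np.array([(u-cx)/fx,-(v-cy)/fy,-1]);return T[:3,3]+(z-T[2,3])/r[2]*r
    i,q=pl(*I),pl(*P);print(i,q,rinv.apply(i-q))
E
python3 - <<'E'
from gap import *
d=np.load("w7.npz");gap(d["T"],d["K"],(207.5,213.25),(210.25,231.5))
E
```

```text
[0.56951626 0.04225043 0.05      ] [0.57133303 0.03175916 0.05      ] [0.01059432 0.00106202 0.        ]
```

Request:
send_rows --deltas "0.003 0 0 0;0.006 0 0 0;0.009 0 0 0;0.0105 0 0 0;0.0105 0 0 0"

```text
t: 15.9
eef_pos: [0.5957, 0.0451, 0.0902]
tool_rot: [0.002, 0.682, 0.731, -0.002]
contact_force: [-1.1, -10.5, 8.4]
gripper_width: 0.244
grasp_force: 68.0
```

Request:
send_rows --deltas "0 0 0 0;0 0 0 0;0 0 0 0"

```text
t: 16.2
eef_pos: [0.5958, 0.0449, 0.0902]
tool_rot: [0.002, 0.682, 0.731, -0.002]
contact_force: [-0.6, -10.4, 8.3]
gripper_width: 0.249
grasp_force: 68.0
```

```bash
python3 - <<'E'
from h import *
p=bot.read_camera("wrist");o=bot.get_obs();print(pose()[0],yaw(),o["t"],o["contact_force"],o["grasp_force"],o["gripper_width"])
lm(p,["pointer_tip","index_tip","post_grip"],2)
a=p["img"][190:260,165:255]
s=bot.read_camera("side");lm(s,["sensor_clip"],5);u,v=map(int,px(s,[.612,-.193,.08]));b=s["img"][v-30:v+30,u-25:u+25]
a=cv2.resize(a,None,fx=5.5,fy=5.5,interpolation=cv2.INTER_CUBIC);b=cv2.resize(b,(290,385))
print(a.shape);cv2.imwrite("pics/w8.png",np.hstack([a,b])[:,:,::-1])
np.savez("w8.npz",T=p["camera_from_world"],img=p["img"],K=[p["fx"],p["fy"],p["cx"],p["cy"]])
E
```

```text
[0.59576863 0.04490039 0.0902742 ] 93.96756561350057 16.25 [ -1.47960421 -10.19292584   8.23860742] 67.98446355387568 0.2421786808127479
pointer_tip [([0.5747, 0.0434, 0.0506], 0.79)]
index_tip [([0.5677, 0.0411, 0.0495], 0.56)]
post_grip []
sensor_clip [([0.4006, 0.1494, 0.0164], 0.78), ([0.4307, -0.0867, 0.019], 0.45), ([0.3556, -0.0593, 0.0201], 0.44)]
(385, 495, 3)
```

View pics/w8.png

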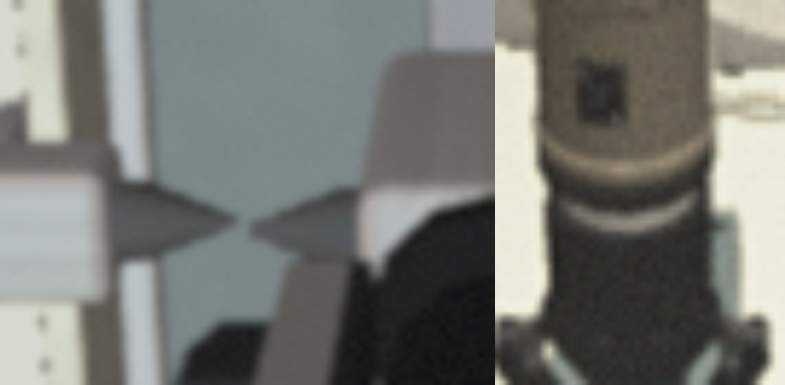

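The index tip is at (239,220) and the pointer tip at (246,229), so the pointer is about 1 mm short. I'll add a last small pull.

Request:
send_rows --deltas "0.0005 0 0 0;0.001 0 0 0;0.001 0 0 0;0.001 0 0 0;0.001 0 0 0"

```text
t: 17.0
eef_pos: [0.5957, 0.0456, 0.0902]
tool_rot: [0.002, 0.682, 0.731, -0.002]
contact_force: [-0.7, -10.1, 7.8]
gripper_width: 0.246
grasp_force: 68.0
```

```bash
python3 - <<'E'
from gap import *
d=np.load("w8.npz");gap(d["T"],d["K"],(208.5,230),(209.7,231.6))
p=bot.read_camera("wrist");o=bot.get_obs();print(pose()[0],o["t"],o["contact_force"],o["joint_vel"].round(4) if hasattr(o["joint_vel"],"round") else "")
t=bot.read_camera("top");lm(t,["sensor_clip","strip"],5)
a=p["img"][215:250,190:235];a=cv2.resize(a,None,fx=11,fy=11,interpolation=cv2.INTER_CUBIC)
u,v=map(int,px(t,[.612,-.193,.08]));b=cv2.resize(t["img"][v-25:v+25,u-25:u+15],(300,385),interpolation=cv2.INTER_CUBIC)
cv2.imwrite("pics/w9.png",np.hstack([a,b])[:,:,::-1])
np.savez("w9.npz",T=p["camera_from_world"],img=p["img"],K=[p["fx"],p["fy"],p["cx"],p["cy"]])
E
```

```text
[0.56966435 0.04218945 0.05      ] [0.57034698 0.04129144 0.05      ] [0.00094452 0.00061667 0.        ]
[0.59570485 0.04558996 0.09025551] 17.05 [ -1.12809692 -10.34743778   8.28718975] [ 0.0012 -0.0008  0.002   0.0001 -0.0021  0.0016 -0.0004]
sensor_clip [([0.6137, -0.1906, 0.0753], 0.66), ([0.398, 0.1483, 0.017], 0.61), ([0.3597, -0.0618, 0.0195], 0.47)]
strip [([0.6149, -0.1957, 0.0734], 0.41)]
```

View pics/w9.png

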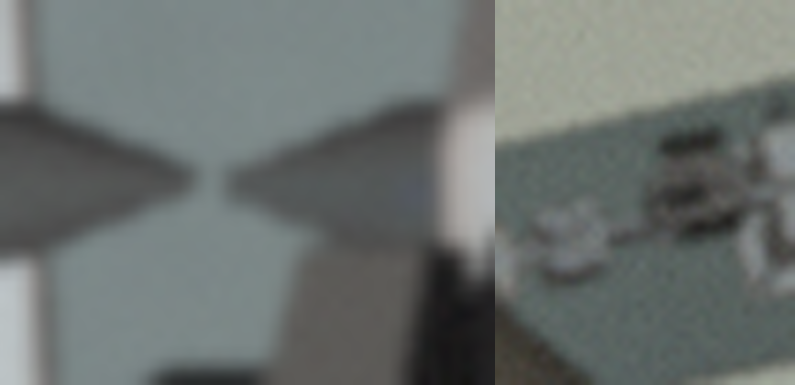

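The tips are now level, index at (192,179) and pointer at (228,184), about 0.3 mm apart along the axis. The right half shows the clip still on the strip, clear of the clevis and anchor. Everything is steady, so I'm handing in.

```bash
python3 -c "
from station import bot
print(bot.hand_in())"
```

```text
the job is handed in; nothing more can be done
None
```

Handed in at about 17 s on the robot's clock: the sensor clip is seated on the strip between the scribed lines, and the slide is held with its pointer about 0.3 mm from the index tip.

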